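Match the odd option rocker on a coffee machine control unit

ROBOT

A 6-joint arm with a two-finger parallel gripper is mounted at the origin on the work surface. World frame = base frame: x ahead of the robot, y to its left, z up, the work surface at z = 0. Lengths are in m, angles in rad, forces in N, time in s.
With the tool pointing down it reaches from about 0.35 to 0.975 m from the base axis. Payload 4.9 kg.
Tool frame: the origin (TCP) lies on the centre line of the jaws, within the pads' length; the fingertips stand 17 mm ahead of it and the grasp point (between the pads) lies 2 mm behind it; x points along the fingers, y is the direction in which the jaws open and shut, and the axes are right-handed (so a half turn about x gives the same grasp; the last joint's range is limited). The gripper opens to 85 mm and grips with 20 to 120 N. Pads are 22 mm wide; open, the fingers measure 114 mm over their backs; the gripper's body (76 mm by 85 mm) begins 54 mm behind the grasp point. The pads swing forward as they close: fully open they stand 13 mm farther back than shut.
Start: joints at [-1.282, 0.053, 1.613, -0, 1.476, -0.119], TCP at [0.248, -0.574, 0.248] pointing down, gripper open.
Joint ranges: [-3.01, 3.01], [-1.01, 2.22], [0.06, 2.58], [-1.02, 4.17], [0.09, 2.62], [-3.14, 3.14]. Speed limits (rad/s): [2.57, 2.57, 3.14, 3.14, 3.14, 3.14].

INTERFACE

Orientations are given as a unit quaternion [w, x, y, z].
In Python, from plant import status, viewer, manip gives the robot as it stands.
- The arm moves only by the tool drive_tool, never from a script. Its argument "plan" is a list of rows, each a list of 4 numbers: the shift along the tool's x, y, z in m, then the turn about the tool's x in units of 8 degrees (1.0 is 8 degrees). A call has 1 to 12 rows; each row is the pose to reach, as a shift and turn from the pose commanded when the call began, along the tool's axes at that moment; what a row does not reach only later rows make up. A row lasts 1/10 s, in which the tool goes at most 50 mm and 8.59 degrees, less where a joint would pass 70% of its speed; a pose out of reach is approached as far as the arm can. A call with a gripper value outside its range is refused whole. "fingers" is the finger opening in m, from 0 to 0.0854, set as the call begins (left out, the last holds). The fingers move at their own pace and stop on an object; the grip force is fixed at half the most. Time passes only in rows, so rows that repeat a pose let the fingers close. It gives the time, the measured TCP pose, the force and the opening at its end, in the units of the state.
- status.state(): the state, without advancing time (a new reading comes with each control period).
- viewer.grab_frame(name): name is "scene" or "top" or "wrist"; returns the picture (384x512x3 uint8, blue, green, red); there is no depth.
- viewer.calibration(name): a dict with "vfov" (degrees; the focal length in pixels is half the picture's height over the tangent of half this angle, whatever the lens; pixels are square), "cx", "cy" (the principal point, pixels), "rvec" (rotation vector, rad) and "tvec" (3), from world to camera coordinates, as OpenCV has them. Camera axes: x right, y down, z forward; pixel columns grow to the right and rows downward; lengths in m; the calibration is good to about 2 mm. A picture is of the moment at which its call begins: read the wrist's pose just before it. calibration takes no time and is no camera call; for the wrist camera it gives the pose at the moment of the call.
- manip.job_done(): hands the job in, once; it reports no verdict.
The state is a dict: "time": time; "joint_pos": joint angles; "joint_vel": joint speeds; "joint_efforts": joint torques, N m; "tool_pos": TCP position; "tool_rot": TCP orientation; "contact_force": force on the tool from outside, world axes, zero at the start; "ft_torque": the same for the moment, N m; "gripper_width": opening from 0.0 (shut) to 1.0 (fully open).
Only numpy, scipy, OpenCV 4.12 (cv2) and the standard library are available. Lean on these libraries where they do the work, as an engineer would, in place of code of your own. Each camera call takes 0.05 s, during which the arm holds its last target. There are 200 camera calls.

TASK

On top of the steel control unit is a row of three white rocker switches, and one is tipped the opposite way to the other two. Take the black-handled stylus from its stand and, with its tip, press the raised end of the odd rocker fully down so that all three match, without flipping the others or touching any switch with the gripper. Then put the stylus back upright in the hole of its stand, with its guard resting on the stand's top, and let go.

Things in the scene. Friction and masses are not known exactly. Their poses are not given: they have to be found in the camera images.
- stylus: loose stylus, 70 g, standing tip down in its stand. Origin: middle of the handle, on the axis; z up along the axis. Black round handle 22 mm in diameter, from 35 mm below to 25 mm above the origin; under it a guard disc 46 mm in diameter, 6 mm thick, its underside 41 mm below the origin; then a steel shaft 8 mm in diameter, its tip 111 mm below the origin.
- stand: fixed aluminium bracket 85 x 85 mm, 85 mm high; a square hole 26 mm wide (sides along its x and y) in the middle of its 5 mm top plate, free space beneath. Origin: centre of its underside, straight below the hole's centre; z up. The stylus rests by its guard on the top plate: its origin is then 126 mm above the stand's origin.
- switch_a: one of three alike switches on the 45 mm high steel control unit, in one row with a flat blank plate (42 mm between centres; any order): black frame 60 x 36 mm, white rocker slab 48 (x) x 26 (y) x 6 mm. Origin: centre of the frame's underside, 45 mm above the table; z up, y along the row, x across the row, away from the robot (within 20 degrees). The rocker's pivot is the y line 16 mm above the origin.
- switch_b: one of three alike switches on the 45 mm high steel control unit, in one row with a flat blank plate (42 mm between centres; any order): black frame 60 x 36 mm, white rocker slab 48 (x) x 26 (y) x 6 mm. Origin: centre of the frame's underside, 45 mm above the table; z up, y along the row, x across the row, away from the robot (within 20 degrees). The rocker's pivot is the y line 16 mm above the origin.
- switch_c: one of three alike switches on the 45 mm high steel control unit, in one row with a flat blank plate (42 mm between centres; any order): black frame 60 x 36 mm, white rocker slab 48 (x) x 26 (y) x 6 mm. Origin: centre of the frame's underside, 45 mm above the table; z up, y along the row, x across the row, away from the robot (within 20 degrees). The rocker's pivot is the y line 16 mm above the origin.
- rocker_a (a joint): rocker of switch_a, 0 to 0.84 rad. 0: far (+x) end raised, near end down; 0.84: far end down, near end raised. Grows as the far end is pressed. 15 mm out from the pivot, the raised end's top is 26 mm above the switch's origin, 13 mm when pressed down; about 3 N there moves it. It stops hard at both ends and stays where it is left.
- rocker_b (a joint): rocker of switch_b, 0 to 0.84 rad. 0: far (+x) end raised, near end down; 0.84: far end down, near end raised. Grows as the far end is pressed. 15 mm out from the pivot, the raised end's top is 26 mm above the switch's origin, 13 mm when pressed down; about 3 N there moves it. It stops hard at both ends and stays where it is left.
- rocker_c (a joint): rocker of switch_c, 0 to 0.84 rad. 0: far (+x) end raised, near end down; 0.84: far end down, near end raised. Grows as the far end is pressed. 15 mm out from the pivot, the raised end's top is 26 mm above the switch's origin, 13 mm when pressed down; about 3 N there moves it. It stops hard at both ends and stays where it is left.
Things that resemble listed ones, but are neither listed nor needed, are in the scene too. What is shaped like the stylus but green or red is not meant.

How it is judged:
By the outcome, as a careful person would: the job done as asked, in the order asked, and still so for the second after the job is handed in, with the robot touching nothing.
It also fails if it takes over 51 s, if anything falls off the work surface, if the arm or the gripper's body presses on something with over 40 N, if the wrist force passes 120 N, or if a joint passes its speed limit or range.

## Working session

There is one attempt and no reset: what is moved stays moved. The work goes in short steps, Python scripts to look and compute and a tool call to move; the robot and the scene stay as the last step left them, time stands still between calls to the robot, and variables do not carry over. Pictures are saved under pics/ and viewed, about 8 in all and at most 12, crops included, and the job is handed in when it is done.

Besides the shell and the picture viewer there is one more tool, called after "Call:" in YAML: its name, and indented under it one key for each argument. drive_tool: Moves the arm, as the interface text tells. Its arguments: {"type":"object","properties":{"plan":{"type":"array","items":{"type":"array","items":{"type":"number"}}},"fingers":{"type":"number"}},"required":["plan"]}

```bash
mkdir -p pics; ls
cat > h.py <<'E'
import numpy as np, cv2
from plant import status, viewer, manip
from scipy.spatial.transform import Rotation as R
def cam(n):
    c=viewer.calibration(n); f=192/np.tan(np.radians(c["vfov"])/2)
    return f,c["cx"],c["cy"],cv2.Rodrigues(np.array(c["rvec"],float))[0],np.array(c["tvec"],float).ravel(),c
def ray(C,p,z):
    f,cx,cy,M,t,_=C; d=M.T@np.array([(p[0]-cx)/f,(p[1]-cy)/f,1]); o=-M.T@t
    return o+d*(z-o[2])/d[2]
def proj(C,P):
    f,cx,cy,M,t,_=C; q=M@np.array(P)+t; return np.array([cx+f*q[0]/q[2],cy+f*q[1]/q[2]])
def rot(): 
    w,x,y,z=status.state()["tool_rot"]; return R.from_quat([x,y,z,w]).as_matrix()
E
python3 - <<'E'
from h import *
s=status.state();print(s);print(rot().round(3))
a=viewer.grab_frame("scene");b=viewer.grab_frame("top")
cv2.imwrite("pics/scene.png",a);cv2.imwrite("pics/top.png",b)
for n in("scene","top","wrist"):
    C=cam(n);print(n,C[5],(-C[3].T@C[4]).round(3))
E
```

```text
pics
{'time': 0.0, 'joint_pos': array([-1.28200245e+00,  5.33328505e-02,  1.61431739e+00, -3.59984840e-05,
        1.47601544e+00, -1.19015901e-01]), 'joint_vel': array([ 1.65428309e-04,  7.18087101e-04,  1.14114996e-03, -1.84936311e-04,
        3.68396184e-06,  2.99560963e-04]), 'joint_efforts': array([ 2.06335259e-03, -3.93681479e+01, -3.70173812e+01, -1.27292139e-05,
        7.01893194e-03,  2.03464850e-06]), 'tool_pos': array([ 0.24768431, -0.57316984,  0.24706391]), 'tool_rot': array([-0.14245739, -0.6923825 , -0.14391582,  0.69253203]), 'contact_force': array([-0.28161781, -0.2204497 ,  0.05067611]), 'ft_torque': array([ 0.01272754, -0.0673954 , -0.0245788 ]), 'gripper_width': 1.00252575736782}
[[-0.001  0.397 -0.918]
 [ 0.002 -0.918 -0.397]
 [-1.    -0.002 -0.   ]]
scene {'vfov': 43.679963778381975, 'cx': 244.78418065051548, 'cy': 187.324825168798, 'rvec': array([ 2.05598104,  1.35256234, -0.52897413]), 'tvec': array([-0.27828182, -0.20601984,  1.40053099])} [ 1.124 -0.186  0.885]
top {'vfov': 54.08500946791655, 'cx': 259.50528324836176, 'cy': 193.8851910663009, 'rvec': array([ 2.18510754, -2.24558976,  0.10359577]), 'tvec': array([0.08382486, 0.48373215, 0.88026454])} [0.441 0.109 0.9  ]
wrist {'vfov': 65.23346528414606, 'cx': 258.3075285893383, 'cy': 196.29598414165727, 'rvec': array([-2.43363974,  1.5999151 ,  0.21746583]), 'tvec': array([-0.62325396, -0.03404769,  0.37874216])} [ 0.309 -0.547  0.373]
```

View pics/scene.png

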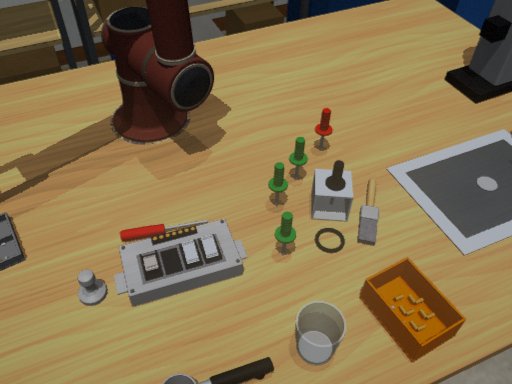

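View pics/top.png

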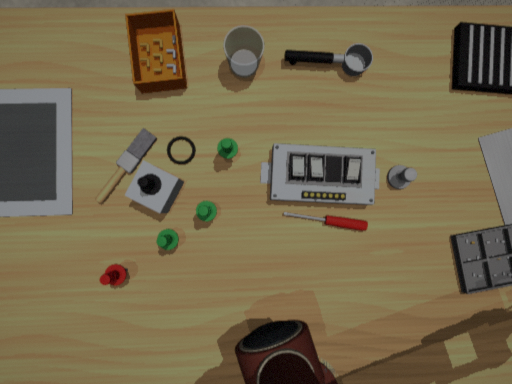

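The scene shows the black stylus in its bracket at scene (337,175) / top (149,184). Lookalikes are green at top (228,148), (206,211), (168,240), red at (114,276), and the black-handled cup tool at (310,57). The control unit is at top (323,175), with rockers at (298,167), (316,167) and (353,168); the blank plate is at (334,167).

Run:
```python
from h import *
a=cv2.imread("pics/scene.png");b=cv2.imread("pics/top.png")
T=cam("top");S=cam("scene")
r=lambda i,x,y,w,h,k:cv2.resize(i[y:y+h,x:x+w],None,fx=k,fy=k,interpolation=cv2.INTER_CUBIC)
o=np.vstack([np.hstack([r(b,105,145,100,75,4),r(b,265,140,100,75,4)]),np.hstack([r(a,290,145,100,75,4),r(a,130,220,100,75,4)])])
cv2.imwrite("pics/crop.png",o)
for n,p,z in[("stand",(149,184),.19),("standtop",(154,187),.085),("g1",(228,148),.1),("g2",(206,211),.1),("g3",(168,240),.1),("red",(114,276),.1),("swA",(298,167),.06),("sw353",(353,168),.06),("cup",(243,45),.1)]:print(n,ray(T,p,z).round(3))
```

```text
stand [0.501 0.285 0.19 ]
standtop [0.503 0.3   0.085]
g1 [0.581 0.139 0.1  ]
g2 [0.448 0.189 0.1  ]
g3 [0.39  0.269 0.1  ]
red [0.319 0.381 0.1  ]
swA [ 0.542 -0.016  0.06 ]
sw353 [ 0.537 -0.141  0.06 ]
cup [0.806 0.101 0.1  ]
```

View pics/crop.png

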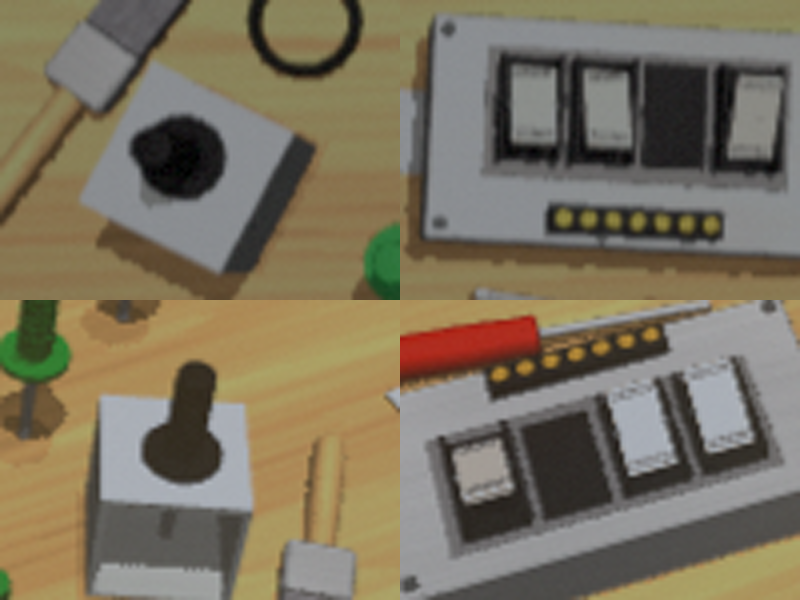

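The odd one is the lone rocker at top (353,168), scene (151,263): its far end is raised, while the other two have the far end down. The black stylus, upright in the aluminium bracket, is confirmed as my choice.

```bash
cat >> h.py <<'E'
def tool(P): # world target TCP -> shift in tool axes
    return (rot().T@(np.array(P)-status.state()["tool_pos"])).round(4)
E
python3 - <<'E'
from h import *
T=cam("top");S=cam("scene")
q=lambda x,y:(105+x/4,145+y/4)
c=np.array([ray(T,q(*p),.085) for p in[(155,62),(303,136),(222,272),(80,203)]])
print("stand",c.round(3),c.mean(0).round(3),np.linalg.norm(np.diff(c,axis=0),axis=1))
print("guard",ray(T,q(183,157),.0895).round(3),"handle",ray(T,q(150,148),.151).round(3))
q=lambda x,y:(290+x/4,145+(y-300)/4)
print("sc guard",ray(S,q(181,450),.088).round(3),"top",ray(S,q(195,374),.151).round(3))
w=lambda x,y:(265+(x-400)/4,140+y/4)
for n,p in[("fr",[(718,64),(788,70),(782,170),(712,163)]),("f1",[(497,52),(563,56),(560,165),(495,160)])]:
  c=np.array([ray(T,w(*k),.055) for k in p]);print(n,c.round(3),c.mean(0).round(3))
w=lambda x,y:(130+(x-400)/4,220+(y-300)/4)
c=np.array([ray(S,w(*k),.055) for k in[(440,437),(505,420),(530,525),(460,543)]]);print("sc odd",c.round(3),c.mean(0).round(3))
print(tool([.5,.29,.26]))
E
```

```text
stand [[0.561 0.321 0.085]
 [0.519 0.243 0.085]
 [0.447 0.287 0.085]
 [0.486 0.362 0.085]] [0.503 0.303 0.085] [0.08886585 0.08457099 0.08418668]
guard [0.509 0.306 0.09 ] handle [0.508 0.307 0.151]
sc guard [0.512 0.308 0.088] top [0.513 0.306 0.151]
fr [[ 0.565 -0.124  0.055]
 [ 0.561 -0.165  0.055]
 [ 0.504 -0.159  0.055]
 [ 0.509 -0.119  0.055]] [ 0.535 -0.142  0.055]
f1 [[ 0.575  0.002  0.055]
 [ 0.572 -0.035  0.055]
 [ 0.51  -0.032  0.055]
 [ 0.513  0.005  0.055]] [ 0.542 -0.015  0.055]
sc odd [[ 0.505 -0.154  0.055]
 [ 0.508 -0.12   0.055]
 [ 0.575 -0.127  0.055]
 [ 0.571 -0.162  0.055]] [ 0.54  -0.141  0.055]
[-0.0114 -0.6924 -0.574 ]
```

Both views agree: stylus axis at (0.511, 0.306), odd switch at (0.537, -0.141). Moving over the stylus.

Call:
drive_tool:
  plan:
    - [0,-0.703,-0.591,0]
    - [0,-0.703,-0.591,0]
    - [0,-0.703,-0.591,0]
    - [0,-0.703,-0.591,0]
    - [0,-0.703,-0.591,0]
    - [0,-0.703,-0.591,0]
    - [0,-0.703,-0.591,0]
    - [0,-0.703,-0.591,0]
    - [0,-0.703,-0.591,0]
    - [0,-0.703,-0.591,0]
    - [0,-0.703,-0.591,0]
    - [0,-0.703,-0.591,0]
  fingers: 0.0854

```text
time: 1.3
tool_pos: [0.4201, 0.0031, 0.2481]
tool_rot: [0.143, 0.693, 0.143, -0.692]
contact_force: [1.4, -0.2, 0.2]
gripper_width: 0.996
```

```bash
python3 -c "
from h import *
s=status.state();print(s['time'],s['tool_pos'],s['joint_pos']);print(rot().round(3),tool([.5105,.3065,.247]))"
```

```text
1.3 [0.42005007 0.0031359  0.24814003] [-1.70057632e-01 -4.74406303e-01  2.06321587e+00 -7.78140119e-05
  1.55214764e+00  9.92916024e-01]
[[ 0.001  0.397 -0.918]
 [-0.    -0.918 -0.397]
 [-1.     0.    -0.   ]] [ 0.0011 -0.2426 -0.2033]
```

Call:
drive_tool:
  plan:
    - [0,-0.243,-0.204,0]
    - [0,-0.243,-0.204,0]
    - [0,-0.243,-0.204,0]
    - [0,-0.243,-0.204,0]
    - [0,-0.243,-0.204,0]
    - [0,-0.243,-0.204,0]
    - [0,-0.243,-0.204,0]
    - [0,-0.243,-0.204,0]
    - [0,-0.243,-0.204,0]

```text
time: 2.2
tool_pos: [0.5107, 0.3047, 0.2475]
tool_rot: [-0.144, -0.692, -0.143, 0.693]
contact_force: [0.8, 0.3, -0.0]
gripper_width: 1.0
```

```bash
python3 -c "
from h import *
C=cam('wrist');a=viewer.grab_frame('wrist');cv2.imwrite('pics/w1.png',a)
print(tool([.5105,.3065,.247]))
for P in [(.5105,.3065,.151),(.5105,.3065,.091),(.503,.303,.085)]: print(proj(C,P).round(1))"
```

```text
[ 0.0008 -0.0022 -0.0007]
[256.9 202.7]
[257.2 185. ]
[257.5 191.7]
```

View pics/w1.png

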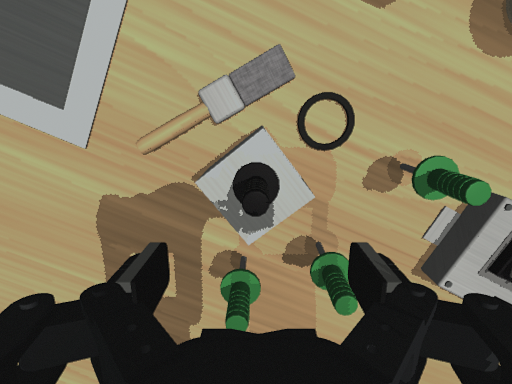

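The wrist picture shows the handle top at (256,203) and the guard at (256,187), within 2 px of prediction; the stand plate's centre is about (255,188), so the stylus sits nearly centred. Descending and gripping.

Call:
drive_tool:
  plan:
    - [0.04,-0.001,0,0]
    - [0.08,-0.001,0,0]
    - [0.11,-0.001,0,0]
    - [0.121,-0.001,0,0]
    - [0.121,-0.001,0,0]
    - [0.121,-0.001,0,0]

```text
time: 2.85
tool_pos: [0.5117, 0.3057, 0.1292]
tool_rot: [0.143, 0.693, 0.143, -0.692]
contact_force: [0.6, 1.2, 0.5]
gripper_width: 1.003
```

Call:
drive_tool:
  plan:
    - [0,0,0,0]
    - [0,0,0,0]
    - [0,0,0,0]
    - [0,0,0,0]
    - [0,0,0,0]
    - [0,0,0,0]
    - [0,0,0,0]
    - [0,0,0,0]
    - [0,0,0,0]
    - [0,0,0,0]
  fingers: 0.01

```text
time: 3.85
tool_pos: [0.5109, 0.3061, 0.1278]
tool_rot: [0.143, 0.693, 0.143, -0.692]
contact_force: [-2.2, 0.4, 4.8]
gripper_width: 0.239
```

Call:
drive_tool:
  plan:
    - [-0.02,0,0,0]
    - [-0.06,0,0,0]
    - [-0.1,0,0,0]
    - [-0.14,0,0,0]
    - [-0.16,0,0,0]
    - [-0.16,0,0,0]
    - [-0.16,0,0,0]

```text
time: 4.55
tool_pos: [0.5103, 0.3056, 0.2857]
tool_rot: [-0.143, -0.692, -0.143, 0.693]
contact_force: [-0.4, -1.2, -1.0]
gripper_width: 0.245
```

```bash
python3 -c "
from h import *
print(tool([.552,-.142,.25]),status.state()['tool_pos'],status.state()['contact_force'])
for n in ('scene','wrist'):
  C=cam(n);t=status.state()['tool_pos'];a=viewer.grab_frame(n)
  print([proj(C,t+[0,0,dz-.002]).round(1) for dz in(.025,-.041,-.111)])
  cv2.imwrite('pics/%s2.png'%n,a)
a=cv2.imread('pics/scene2.png')[50:200,250:450];b=cv2.imread('pics/wrist2.png')[110:,130:400]
cv2.imwrite('pics/g2.png',np.hstack([cv2.resize(a,(400,300),interpolation=2),cv2.resize(b,(296,300))]))"
```

```text
[0.036  0.4275 0.1391] [0.51028877 0.30562306 0.28568836] [-0.41779654 -1.18899317 -0.99114776]
[array([349.8, 104.8]), array([344.5, 130.7]), array([339.5, 155.5])]
[array([259.8, 292.2]), array([259.3, 228.9]), array([259.1, 197.4])]
```

View pics/g2.png

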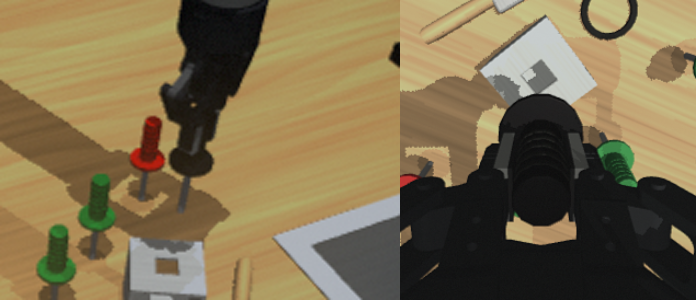

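The stylus hangs straight: tip at scene (340,155), predicted (339.5,155.5). The empty hole shows at scene (334,183) and wrist (258,179).

```bash
python3 -c "
from h import *
print(ray(cam('wrist'),(257.7,179.4),.085),ray(cam('scene'),(334,183.5),.085))"
```

```text
[0.50562437 0.30514324 0.085     ] [0.51082209 0.30563486 0.085     ]
```

Call:
drive_tool:
  plan:
    - [0,0.428,0.138,0]
    - [0,0.428,0.138,0]
    - [0,0.428,0.138,0]
    - [0,0.428,0.138,0]
    - [0,0.428,0.138,0]
    - [0,0.428,0.138,0]
    - [0,0.428,0.138,0]
    - [0,0.428,0.138,0]
    - [0,0.428,0.138,0]
    - [0,0.428,0.138,0]
    - [0.03,0.428,0.138,0]
    - [0.06,0.428,0.138,0]

```text
time: 5.85
tool_pos: [0.5535, -0.1417, 0.2255]
tool_rot: [-0.143, -0.692, -0.143, 0.693]
contact_force: [-0.1, 0.5, -1.4]
gripper_width: 0.241
```

Call:
drive_tool:
  plan:
    - [0.01,0,0,0]
    - [0.015,0,0,0]
    - [0.015,0,0,0]
    - [0.015,0,0,0]

```text
time: 6.25
tool_pos: [0.5544, -0.1417, 0.2138]
tool_rot: [0.144, 0.693, 0.143, -0.692]
contact_force: [0.6, 0.3, -0.1]
gripper_width: 0.245
```

```bash
python3 -c "
from h import *
s=status.state();t=s['tool_pos'];print(t,s['contact_force'],tool([.553,-.142,.172]))
im=[]
for n in ('scene','top','wrist'):
  C=cam(n);a=viewer.grab_frame(n);cv2.imwrite('pics/%s3.png'%n,a)
  print(n,proj(C,t+[0,0,-.113]).round(1),proj(C,[.553,-.142,.071]).round(1),proj(C,[.537,-.141,.064]).round(1))
  if n=='scene': im.append(cv2.resize(a[200:300,110:260],(600,400),interpolation=2))
cv2.imwrite('pics/p3.png',im[0])"
```

```text
[ 0.55444775 -0.14165221  0.21375538] [ 0.61891711  0.28653172 -0.13662404] [ 0.0418 -0.0003  0.0015]
scene [149.2 257.9] [151.  265.9] [149.8 261.6]
top [358.3 157.5] [354.4 160.1] [353.4 167.6]
wrist [258.5 198.1] [258.2 191. ] [250.6 203.7]
```

View pics/p3.png

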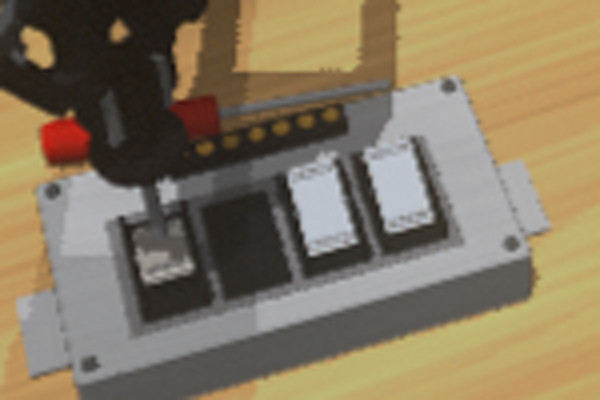

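The tip is at scene (149.5,258) as predicted, over the odd rocker, whose far raised edge is at about (151,269). Pressing.

Call:
drive_tool:
  plan:
    - [0.02,0,0.001,0]
    - [0.028,0,0.001,0]
    - [0.031,0,0.001,0]
    - [0.034,0,0.001,0]
    - [0.037,0,0.001,0]
    - [0.039,0,0.001,0]
    - [0.041,0,0.001,0]
    - [0.041,0,0.001,0]

```text
time: 7.2
tool_pos: [0.5532, -0.1423, 0.1715]
tool_rot: [0.143, 0.693, 0.143, -0.692]
contact_force: [1.5, -0.3, 2.1]
gripper_width: 0.242
```

Call:
drive_tool:
  plan:
    - [0.001,0,0,0]
    - [0.001,0,0,0]
    - [0.002,0,0,0]
    - [0.002,0,0,0]

```text
time: 7.6
tool_pos: [0.5529, -0.1423, 0.1693]
tool_rot: [0.143, 0.693, 0.143, -0.692]
contact_force: [-0.4, 0.2, 0.7]
gripper_width: 0.243
```

```bash
python3 -c "
from h import *
s=status.state();t=s['tool_pos'];print(t,s['contact_force'])
im=[]
for n in ('scene','wrist'):
  C=cam(n);a=viewer.grab_frame(n)
  print(n,proj(C,t+[0,0,-.113]).round(1),proj(C,t+[0,0,-.043]).round(1))
  im.append(cv2.resize(a[220:290,120:225] if n=='scene' else a[110:250,150:360],(600,400) if n=='scene' else (200,400*2//6),interpolation=2))
im[1]=cv2.copyMakeBorder(im[1],0,400-im[1].shape[0],0,0,0)
cv2.imwrite('pics/p4.png',np.hstack(im))"
```

```text
[ 0.55291408 -0.14227153  0.1693476 ] [-0.397232    0.16351761  0.65579527]
scene [151.8 270. ] [146.8 249.8]
wrist [259.1 197.9] [259.3 229.2]
```

View pics/p4.png

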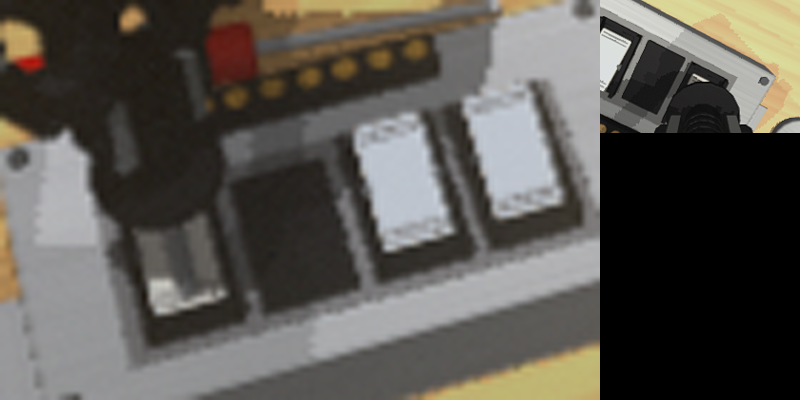

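The odd rocker is now largely tipped (far edge at crop (185,305)), but no hard stop has been felt yet. I'll press further in small steps until the force rises.

Call:
drive_tool:
  plan:
    - [0.001,0,0,0]
    - [0.001,0,0,0]
    - [0.002,0,0,0]
    - [0.002,0,0,0]

```text
time: 8.1
tool_pos: [0.5534, -0.1423, 0.1687]
tool_rot: [0.144, 0.693, 0.143, -0.692]
contact_force: [-0.4, -0.2, 6.8]
gripper_width: 0.242
```

Call:
drive_tool:
  plan:
    - [0.001,0,0,0]
    - [0.001,0,0,0]
    - [0.002,0,0,0]
    - [0.002,0,0,0]

```text
time: 8.5
tool_pos: [0.5541, -0.1425, 0.1683]
tool_rot: [0.144, 0.694, 0.143, -0.691]
contact_force: [-1.8, 0.8, 11.1]
gripper_width: 0.245
```

The force climbs to 11 N with almost no motion, so this is the hard stop. Lifting, then checking.

Call:
drive_tool:
  plan:
    - [-0.01,0,0,0]
    - [-0.04,0,0,0]
    - [-0.08,0,0,0]
    - [-0.12,0,0,0]
    - [-0.12,0,0,0]
    - [-0.12,-0.03,0,0]
    - [-0.12,-0.08,0,0]
    - [-0.12,-0.13,0,0]
    - [-0.12,-0.16,0,0]
    - [-0.12,-0.16,0,0]
    - [-0.12,-0.16,0,0]

```text
time: 9.6
tool_pos: [0.4889, 0.0051, 0.2844]
tool_rot: [-0.144, -0.692, -0.144, 0.693]
contact_force: [0.5, -0.3, -0.5]
gripper_width: 0.241
```

```bash
python3 -c "
from h import *
s=status.state();t=s['tool_pos'];print(t,s['contact_force'])
C=cam('scene');a=viewer.grab_frame('scene');b=viewer.grab_frame('top')
print([proj(C,t+[0,0,z]).round(1) for z in(-.113,-.043)])
cv2.imwrite('pics/s5.png',a);cv2.imwrite('pics/p5.png',np.vstack([cv2.resize(a[150:300,110:310],(800,600),interpolation=2)[:600]]))
print(tool([.509,.3055,.286]))"
```

```text
[0.48891327 0.00508821 0.28439042] [ 0.46481708 -0.27721244 -0.54361101]
[array([205.8, 189.4]), array([203.8, 164.7])]
[-0.0014 -0.2691 -0.1373]
```

View pics/p5.png

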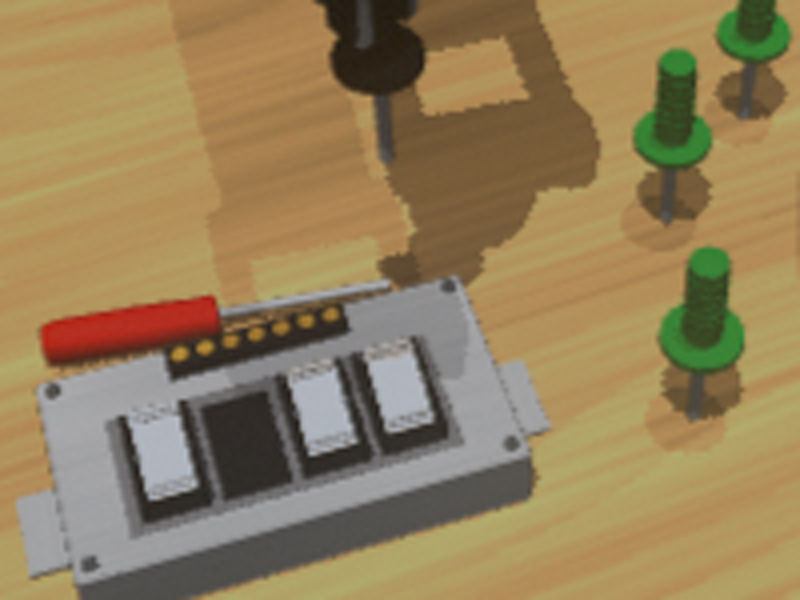

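All three rockers now match; the odd one at crop (163,455) looks like those at (322,410) and (397,388). The tip is at scene (207,190) against a predicted (206,189), so the grip didn't slip. Returning over the hole.

Call:
drive_tool:
  plan:
    - [0,-0.269,-0.136,0]
    - [0,-0.269,-0.136,0]
    - [0,-0.269,-0.136,0]
    - [0,-0.269,-0.136,0]
    - [0,-0.269,-0.136,0]
    - [0,-0.269,-0.136,0]
    - [0,-0.269,-0.136,0]
    - [0,-0.269,-0.136,0]
    - [0,-0.269,-0.136,0]

```text
time: 10.6
tool_pos: [0.5082, 0.3043, 0.2848]
tool_rot: [-0.143, -0.692, -0.142, 0.693]
contact_force: [0.1, 0.4, -0.9]
gripper_width: 0.246
```

Call:
drive_tool:
  plan:
    - [0.03,0,0,0]
    - [0.06,0,0,0]
    - [0.065,0,0,0]
    - [0.065,0,0,0]
    - [0.065,0,0,0]

```text
time: 11.1
tool_pos: [0.5085, 0.3052, 0.2222]
tool_rot: [0.143, 0.693, 0.143, -0.692]
contact_force: [-0.0, -0.3, -0.6]
gripper_width: 0.242
```

```bash
python3 -c "
from h import *
s=status.state();t=s['tool_pos'];print(t,s['contact_force'])
C=cam('scene');a=viewer.grab_frame('scene')
print(proj(C,t+[0,0,-.113]).round(1),proj(C,[t[0],t[1],.085]).round(1))
cv2.imwrite('pics/p6.png',cv2.resize(a[130:230,290:390],(600,600),interpolation=2))"
```

```text
[0.50853682 0.30515899 0.22220409] [-0.03032125 -0.26772297 -0.55206485]
[334.8 175.5] [333.3 182.9]
```

View pics/p6.png

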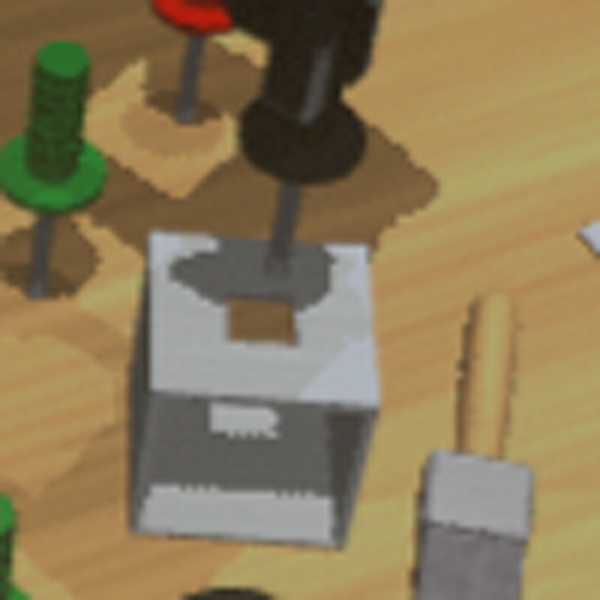

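The tip is at scene (336,175) and the hole centre at (333.7,183.7), against a predicted landing at (333–335,183), within about 2–3 mm. Inserting.

Call:
drive_tool:
  plan:
    - [0.02,0,0,0]
    - [0.04,0,0,0]
    - [0.06,0,0,0]
    - [0.075,0,0,0]
    - [0.085,0,0,0]
    - [0.09,0,0,0]
    - [0.092,0,0,0]
    - [0.092,0,0,0]
    - [0.092,0,0,0]

```text
time: 12.05
tool_pos: [0.5081, 0.3059, 0.1293]
tool_rot: [0.143, 0.693, 0.143, -0.692]
contact_force: [-1.1, 0.0, -0.6]
gripper_width: 0.239
```

Call:
drive_tool:
  plan:
    - [0.001,0,0,0]
    - [0.001,0,0,0]
    - [0.002,0,0,0]
    - [0.002,0,0,0]

```text
time: 12.45
tool_pos: [0.508, 0.3059, 0.1278]
tool_rot: [0.143, 0.693, 0.143, -0.692]
contact_force: [-3.1, -0.1, 6.4]
gripper_width: 0.241
```

The guard is resting on the plate (6 N). Releasing.

Call:
drive_tool:
  plan:
    - [0,0,0,0]
    - [0,0,0,0]
    - [0,0,0,0]
    - [0,0,0,0]
    - [0,0,0,0]
    - [0,0,0,0]
    - [0,0,0,0]
    - [0,0,0,0]
    - [0,0,0,0]
    - [0,0,0,0]
  fingers: 0.0854

```text
time: 13.45
tool_pos: [0.5075, 0.3056, 0.1263]
tool_rot: [0.143, 0.692, 0.143, -0.692]
contact_force: [0.5, 0.1, 0.8]
gripper_width: 0.998
```

Call:
drive_tool:
  plan:
    - [-0.02,0,0,0]
    - [-0.05,0,0,0]
    - [-0.09,0,0,0]
    - [-0.13,0,0,0]
    - [-0.15,0,0,0]
    - [-0.15,0,0,0]
    - [-0.15,0,0,0]
    - [-0.15,0,0,0]

```text
time: 14.25
tool_pos: [0.5067, 0.3052, 0.274]
tool_rot: [-0.143, -0.691, -0.143, 0.694]
contact_force: [-0.7, -0.1, 0.1]
gripper_width: 1.004
```

```bash
python3 -c "
from h import *
s=status.state();print(s['time'],s['tool_pos'],s['contact_force'],s['gripper_width'])
a=viewer.grab_frame('scene');w=viewer.grab_frame('wrist')
cv2.imwrite('pics/p7.png',np.hstack([cv2.resize(a[100:300,110:390],(560,400),interpolation=2),cv2.resize(w[90:270,200:308],(240,400))]))"
```

```text
14.25 [0.50668511 0.30524443 0.27395106] [-0.6537446  -0.11180759  0.11975813] 1.0039727456976255
```

View pics/p7.png

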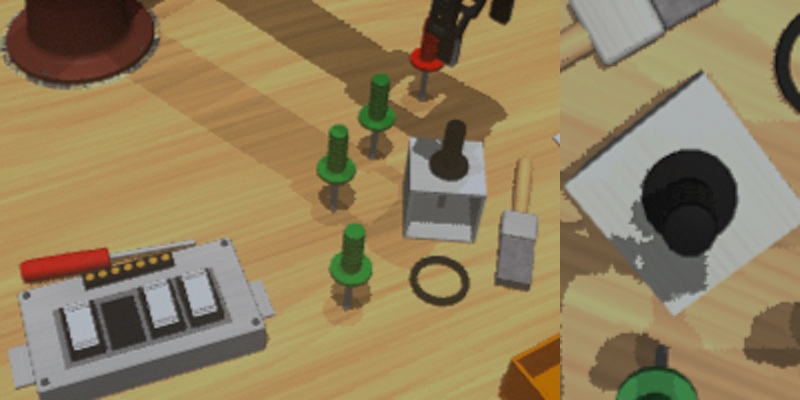

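The stylus stands upright in its stand with the guard flat on the plate (crop (450,160)). The gripper is clear, and all three rockers match.

```bash
python3 -c "
from plant import manip;print(manip.job_done())"
```

```text
the job is handed in; nothing more can be done
None
```

I pressed the odd rocker fully down so all three match, then put the stylus back in its stand, let go, and handed the job in at about 14 s.

- **Rocker:** the odd one was the lone rocker at about (0.537, -0.141), with its far end raised. I pressed it with the stylus tip until the force rose to 11 N with almost no further motion, which I took as the hard stop. A picture afterwards showed it tipped like the other two, which had not moved.
- **Stylus:** it did not slip in the grip. When I lowered it into the hole, the guard met the plate at about 6 N. The last picture shows it upright with the guard flat on the stand, the gripper open and clear, and the measured force near zero.
- **Disagreement:** the two camera estimates of the hole's centre differed by about 5 mm, within the hole's clearance. I aimed between them and it went in without trouble.

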